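Cook and build the toy burger

ROBOT

A 6-joint arm with a two-finger parallel gripper is mounted at the origin on the work surface. World frame = base frame: x ahead of the robot, y to its left, z up, the work surface at z = 0. Lengths are in m, angles in degrees, forces in N, time in s.
With the tool pointing down it reaches from about 0.3 to 0.75 m from the base axis. Payload 8.5 kg.
Tool frame: the origin (TCP) lies midway between the tips of the shut fingers; the grasp point (between the pads) lies env.tcp_to_grasp behind it (env.tcp_to_grasp is the distance from the TCP to the grasp point, in m); z points along the fingers, y is the line along which they close (so a half turn about z gives the same grasp; the last joint's range is limited). The gripper opens to 85 mm and grips with 20 to 120 N. Pads are 22 mm wide; open, the fingers measure 114 mm over their backs; the gripper's body (76 mm by 85 mm) begins 54 mm behind the grasp point. The pads swing forward as they close: fully open they stand 13 mm farther back than shut.
Start: joints at [-79.544, 21.807, 74.336, -0, 83.858, -12.336], TCP at [0.213, -0.507, 0.231] pointing down, gripper open.
Joint ranges: [-178.18, 178.18], [-50.72, 133.34], [12.68, 142.11], [-81.47, 261.47], [9.98, 163.14], [-165.26, 165.26]. Speed limits (degrees/s): [136.94, 136.94, 180, 180, 180, 180].

INTERFACE

Orientations are given as a 3x3 rotation matrix whose columns are the frame's x, y, z axes.
In Python, from rig import observe, optics, job, env gives the robot as it stands. The module is installed in compiled form; this text tells all that it offers.
- The arm moves only by the shell command python3 -m jog 'ROWS' [FORCE]. ROWS is JSON, a list of rows, each a list of 7 numbers: the turn, a rotation vector about the tool's x, y, z in rad, then the shift along the tool's x, y, z in m, then the opening in per cent of the stroke, from 0 (shut) to 100 (fully open). A call has 1 to 10 rows; each row shifts and turns the commanded pose from where the row before left it, along the tool's axes as they then stand; what a row does not reach is not made up. A row lasts 1/8 s, in which the tool goes at most 62.5 mm and 10.7 degrees, less where a joint would pass 70% of its speed; a pose out of reach is approached as far as the arm can. A call is refused whole if a number of a shift passes 0.0625 or a number of a turn 0.188, either way. A call with a gripper value outside its range is refused whole. The fingers move at their own pace and stop on an object; FORCE is the grip in N (left out, the last holds). Time passes only in rows, so rows that do not move let the fingers close. It gives the time, the measured TCP pose, the force, the opening and the grip force at its end, in the units of the state.
- observe(): the state, without advancing time (a new reading comes with each control period).
- optics.get_image(name): name is "scene" or "top" or "wrist"; returns a dict with "pixels" (384x512x3 uint8, red, green, blue), "mtx" (3x3 intrinsics, pixels), "dist_coeffs" ([k1, k2, p1, p2, k3] as OpenCV has them; the pictures are not rectified), "rvec" (rotation vector, rad) and "tvec" (3), from world to camera coordinates, as OpenCV has them. Camera axes: x right, y down, z forward; pixel columns grow to the right and rows downward; lengths in m; the calibration is good to about 2 mm. A picture is of the moment at which its call begins. There is no depth.
- job.close_job(): hands the job in; it is judged then, once.
The state is a dict: "time_s": time; "q": joint angles; "qvel": joint speeds; "joint_efforts": joint torques, N m; "position": TCP position; "tool_rot": TCP orientation; "ft_force": force on the tool from outside, world axes, zero at the start; "wrist_torque": the same for the moment, N m; "grip_width": finger opening in m; "gripper_force": force on a finger pad.
Only numpy, scipy, OpenCV 4.12 (cv2) and the standard library are available. Lean on these libraries where they do the work, as an engineer would, in place of code of your own. Each camera call takes 0.05 s, during which the arm holds its last target. There are 200 camera calls.

TASK

Make the toy burger: take the brown patty out of the wooden rack, lay it flat in the middle of the black hotplate and let go of it there to cook. Then pick it up again by its rim, set it centred on the bun base that waits on the blue plate, and set the domed bun lid on the patty, dome up, so that all three layers make one neat centred stack on the plate. Set the layers down gently rather than dropping them, and leave the green lettuce in its rack and the pot, whisk and pedal bin where they are.

Things in the scene. Friction and masses are not known exactly. Their poses are not given: they have to be found in the camera images.
- patty: brown wooden toy patty, a disc 58 mm in diameter and 14 mm thick, loose. Origin at the centre of the disc; its x axis is the disc's axis. At the start it stands on edge in one of the two bays of the rack, disc axis level, its top edge 66 mm above the table, the upper 38 mm clear of the rack.
- lettuce: green wooden toy lettuce slice of the same size and shape as the patty (58 mm diameter, 14 mm thick, origin at its centre, x along its axis), standing on edge in the other bay of the rack. A bystander.
- rack: light wooden rack, fixed, 66 mm (x) by 154 mm (y); origin at the centre of its underside. Two bays in a row along its y axis, centred 36 mm either side of the origin, each a trough 17 mm wide (x) and 62 mm long (y), floor 8 mm above the table, walls up to 28 mm. The discs stand in them with their axes along the rack's x.
- hob: grey toy hob, fixed slab 140 x 140 mm and 20 mm high with a raised black round hotplate in the middle, 110 mm in diameter, its top 24 mm above the table. Origin at the centre of the underside, z up; red knobs on its -x side.
- hotplate (a point): centre of the top face of the black hotplate, 24 mm above the table.
- plate: blue toy plate, loose, about 136 mm across and 14 mm high at the rim; origin at the centre of its underside, z up.
- bun_base: tan wooden bottom half of the toy bun, a disc 58 mm in diameter and 16 mm thick, loose, already lying roughly in the middle of the plate. Origin at the centre of its underside, z up.
- bun_lid: tan wooden top half of the toy bun with a domed top and pale seeds, loose, lying dome up on the table; 58 mm in diameter, 28 mm high, its side upright for the lowest 16 mm. Origin at the centre of its flat underside, z up through the dome.
- pot: stainless steel toy pot with two black loop handles, 84 mm wide (118 mm over the handles along its y), 55 mm high; origin at the centre of its underside. A bystander.
- whisk: green toy whisk lying on the table, 155 mm long along its x and 28 mm high; origin under its middle. A bystander.
- pedal_bin: red plastic toy pedal bin with a domed flip-top lid and a black pedal on its -x side, 92 mm wide and 118 mm high; origin at the centre of its underside. A bystander.

How it is judged (in metres and radians):
On the way, in this order (a step that is already met when the one before it is completed fails the run):
1. the patty lies flat and still, let go, on the hotplate, its centre within 35 mm of the hotplate's centre (horizontal distance between patty and hotplate below 0.035 m and angle between the x axis of patty and the z axis of hob, either way round below 0.1 rad and contact force between patty and hob above 0.05 N and linear speed of patty below 0.03 m/s and contact force between the fingers and patty below 0.05 N), for 0.3 s.
2. the patty lies flat on the bun base, let go, centres within 8 mm (horizontal distance between patty and bun_base below 0.008 m and z of patty in the frame of bun_base between 0.019 and 0.027 m and angle between the x axis of patty and the z axis of bun_base, either way round below 0.1 rad and contact force between patty and bun_base above 0.05 N and contact force between the fingers and patty below 0.05 N), for 0.2 s.
3. the bun lid lies dome up on the patty, let go, centres within 8 mm (all of step 2 and horizontal distance between bun_lid and patty below 0.008 m and z of bun_lid in the frame of bun_base between 0.026 and 0.034 m and angle between bun_lid's own z axis and vertical below 0.1 rad and contact force between bun_lid and patty above 0.05 N and contact force between the fingers and bun_lid below 0.05 N), for 0.2 s.
At the end, for the whole second after the job is handed in: Bun base, patty and lid lie level in one stack on the upright plate, dome up, at rest and let go: base within 12 mm of the plate's centre, patty within 8 mm of the base's centre, lid within 8 mm of the patty's centre (all of step 3 and horizontal distance between bun_base and plate below 0.012 m and angle between each of bun_base, plate's own z axis and vertical below 0.1 rad and linear speed of each of patty, bun_base, bun_lid below 0.02 m/s); the robot touches nothing.
It fails at once if the lettuce is moved more than 20 mm (distance of lettuce from where it was at the start of the episode above 0.02 m).
It fails at once if the pot, the whisk or the pedal bin is moved more than 30 mm (distance of any of pot, whisk, pedal_bin from where it was at the start of the episode above 0.03 m).
It fails at once if the patty is dropped onto the plate or stack (moving free at over 0.5 m/s there, a fall of some 13 mm) (linear speed of patty above 0.5 m/s and horizontal distance between patty and plate below 0.06 m and contact force between the fingers and patty below 0.05 N).
It fails at once if the bun lid is dropped onto the plate or stack (moving free at over 0.5 m/s there, a fall of some 13 mm) (linear speed of bun_lid above 0.5 m/s and horizontal distance between bun_lid and plate below 0.06 m and contact force between the fingers and bun_lid below 0.05 N).
It also fails if it takes over 72 s, if anything falls off the work surface, if the arm or the gripper's body presses on something with over 40 N, if the wrist force passes 120 N, or if a joint passes its speed limit or range.

## Working session

There is one attempt and no reset: what is moved stays moved. The work goes in short steps, Python scripts to look and compute and a shell command to move; the robot and the scene stay as the last step left them, time stands still between calls to the robot, and variables do not carry over. Pictures are saved under pics/ and viewed, at most 10 in all, crops included, and the job is handed in when it is done.

```bash
mkdir -p pics
cat > h.py <<'E'
import numpy as np, cv2
from rig import observe, optics, job, env
def grab(n):
    d=optics.get_image(n); d={k:np.array(v) for k,v in d.items()}; return d
def bgr(d): return cv2.cvtColor(d['pixels'].astype(np.uint8),cv2.COLOR_RGB2BGR)
def ray(d,uv,z):
    uv=np.array(uv,float).reshape(-1,1,2)
    n=cv2.undistortPoints(uv,d['mtx'].astype(float),d['dist_coeffs'].astype(float)).reshape(-1,2)
    R=cv2.Rodrigues(d['rvec'].astype(float))[0]; t=d['tvec'].astype(float).reshape(3)
    c=-R.T@t; v=np.c_[n,np.ones(len(n))]@R
    return c+v*((z-c[2])/v[:,2])[:,None]
E
python3 - <<'E'
from h import *
a=grab('top');b=grab('scene')
np.savez('top0.npz',**a);np.savez('scene0.npz',**b)
cv2.imwrite('pics/top0.png',bgr(a));cv2.imwrite('pics/scene0.png',bgr(b))
print(env.tcp_to_grasp,observe())
E
```

```text
0.0187 {'time_s': 0.1, 'q': array([-7.95451424e+01,  2.18347668e+01,  7.43777789e+01, -1.28076926e-03,
        8.38580482e+01, -1.23339587e+01]), 'qvel': array([-0.01813038, -0.09035722, -0.1219051 , -0.00744673, -0.08282845,
       -0.02880502]), 'joint_efforts': array([ 4.19778546e-03, -4.49222839e+01, -2.31656313e+01, -1.15462012e-04,
        3.63921979e-03,  7.66341572e-06]), 'position': array([ 0.21299544, -0.50680401,  0.23081116]), 'tool_rot': array([[ 9.21937872e-01,  3.87337708e-01, -2.45433662e-04],
       [ 3.87337710e-01, -9.21937113e-01,  1.20760911e-03],
       [ 2.41478141e-04, -1.20840628e-03, -9.99999241e-01]]), 'ft_force': array([ 0.30904815, -0.05043941,  0.32737836]), 'wrist_torque': array([ 0.08649717,  0.02264826, -0.01666315]), 'gripper_force': 0.0, 'grip_width': 0.08547000455465101}
```

View pics/top0.png

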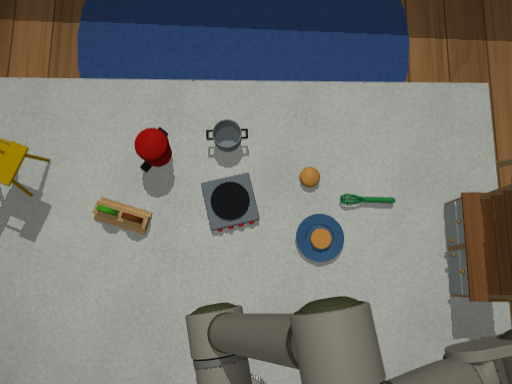

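View pics/scene0.png

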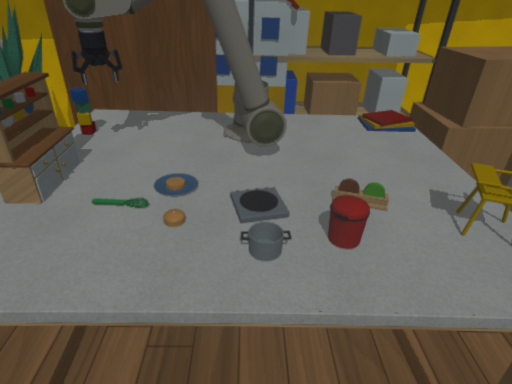

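The top view shows the rack at (123,215) with lettuce at its left end (107,210) and patty at its right (132,217). The hotplate is at (230,200), the lid at (310,177), the plate and base at (320,238), the pot at (227,135), the bin at (153,148) and the whisk at (367,200). In the scene view the patty is at (348,187) and the lettuce at (374,190).

Run:
```python
from h import *
d=dict(np.load('top0.npz')); im=bgr(d); hsv=cv2.cvtColor(im,cv2.COLOR_BGR2HSV)
def blob(name,lo,hi,box,z):
    x0,y0,x1,y1=box
    m=np.zeros(im.shape[:2],np.uint8); m[y0:y1,x0:x1]=cv2.inRange(hsv,np.array(lo),np.array(hi))[y0:y1,x0:x1]
    cs=cv2.findContours(m,cv2.RETR_EXTERNAL,cv2.CHAIN_APPROX_NONE)[0]
    c=max(cs,key=cv2.contourArea); r=cv2.minAreaRect(c); 
    P=ray(d,[r[0]],z)[0]; C=ray(d,cv2.boxPoints(r),z)
    e=np.diff(C[:,:2],axis=0)[:2]
    print(name,np.round(r[0],1),P.round(4),'sides',np.linalg.norm(e,axis=1).round(4),'dirs',np.degrees(np.arctan2(e[:,1],e[:,0])).round(1))
    return P
blob('plate',(100,100,40),(125,255,255),(280,200,360,275),.012)
blob('base',(5,100,90),(25,255,255),(300,220,345,260),.022)
blob('lid',(5,100,90),(25,255,255),(290,160,330,195),.012)
blob('hotp',(0,0,0),(180,255,35),(205,178,255,225),.024)
blob('rack',(8,40,80),(28,200,255),(85,190,160,240),.028)
blob('patty',(0,60,20),(12,255,120),(112,200,155,235),.066)
blob('lett',(40,80,40),(80,255,255),(85,190,125,230),.066)
print(hsv[217,125:142],hsv[212,98:118:4])
R=cv2.Rodrigues(d['rvec'])[0];print('cam',-R.T@d['tvec'].reshape(3))
# scene
d=dict(np.load('scene0.npz')); im=bgr(d); hsv=cv2.cvtColor(im,cv2.COLOR_BGR2HSV)
blob('s.lid',(5,100,60),(25,255,255),(155,205,195,230),.012)
blob('s.base',(5,100,60),(25,255,255),(160,172,192,194),.022)
blob('s.hotp',(0,0,0),(180,255,35),(232,187,285,215),.024)
```

```text
plate [320.  237.5] [ 0.4752 -0.2325  0.012 ] sides [0.1314 0.1312] dirs [ -44.8 -135.6]
base [320.5 238.5] [ 0.4715 -0.2322  0.022 ] sides [0.0529 0.0526] dirs [-89.3 178.7]
lid [309.5 176.5] [ 0.6497 -0.2056  0.012 ] sides [0.0547 0.0559] dirs [-89.3 179. ]
hotp [229.5 200.5] [0.575  0.0221 0.024 ] sides [0.1044 0.1051] dirs [ -43.4 -134.8]
rack [121.2 215. ] [0.5299 0.3222 0.028 ] sides [0.0667 0.1627] dirs [ -12.9 -106.6]
patty [131.9 217.5] [0.5183 0.2828 0.066 ] sides [0.0127 0.0536] dirs [ -14.9 -107.7]
lett [107.1 209.9] [0.5382 0.3509 0.066 ] sides [0.0145 0.0574] dirs [ -14.2 -107.7]
[[ 12 208  82]
 [ 12 208  87]
 [ 12 215  89]
 [ 12 202  92]
 [ 11 199  91]
 [ 12 202  92]
 [ 12 205  91]
 [ 12 205  87]
 [ 13 212  83]
 [ 13 216  79]
 [ 12 208  76]
 [ 12 213  73]
 [ 12 218  69]
 [ 13 188  72]
 [ 15 144  92]
 [ 16 138 113]
 [ 17 124 142]] [[ 17 121 101]
 [ 23 122  92]
 [ 47 178  83]
 [ 51 211 104]
 [ 50 212  83]]
cam [ 0.35637125 -0.02740936  1.29855016]
s.lid [174.  217.5] [ 0.6535 -0.2046  0.012 ] sides [0.0543 0.0691] dirs [91.7  8.8]
s.base [174.5 183.5] [ 0.4909 -0.2314  0.022 ] sides [0.0524 0.0675] dirs [92.3  8.9]Traceback (most recent call last):
  File "<stdin>", line 25, in <module>
  File "<stdin>", line 7, in blob
ValueError: max() iterable argument is empty
```

```bash
python3 -m jog '[[0,0,0,0.0295,-0.0306,0,100],[0,0,0,0.0295,-0.0306,0,100],[0,0,0,0.0295,-0.0306,0,100],[0,0,0,0.0295,-0.0306,0,100],[0,0,0,0.0295,-0.0306,0,100],[0,0,0,0.0295,-0.0306,0,100],[0,0,0,0.0295,-0.0306,0,100],[0,0,0,0.0295,-0.0306,0,100],[0,0,0,0.0295,-0.0306,0,100],[0,0,0,0.0295,-0.0306,0,100]]'
python3 -m jog '[[0,0,0,0.0295,-0.0306,0,100],[0,0,0,0.0295,-0.0306,0,100],[0,0,0,0.0295,-0.0306,0,100],[0,0,0,0.0295,-0.0306,0,100],[0,0,0,0.0295,-0.0306,0,100],[0,0,0,0.0295,-0.0306,0,100],[0,0,0,0.0295,-0.0306,0,100],[0,0,0,0.0295,-0.0306,0,100],[0,0,0,0.0295,-0.0306,0,100],[0,0,0,0.0295,-0.0306,0,100]]'
python3 -m jog '[[0,0,-0.177,0,0,0,60],[0,0,-0.177,0,0,0,60],[0,0,-0.177,0,0,0,60],[0,0,-0.177,0,0,0,60],[0,0,-0.177,0,0,0,60],[0,0,0,0,0,0,60],[0,0,0,0,0,0,60]]'
python3 - <<'E'
from h import *
a=grab('wrist');np.savez('w1.npz',**a);cv2.imwrite('pics/w1.png',bgr(a))
R=cv2.Rodrigues(a['rvec'].astype(float))[0];print('cam',-R.T@a['tvec'].reshape(3),observe()['q'])
E
```

```text
time_s: 1.35
position: [0.3667, -0.1093, 0.2312]
tool_rot: [[0.922, 0.387, -0.0], [0.387, -0.922, 0.0], [-0.0, -0.0, -1.0]]
ft_force: [0.9, -0.3, -0.3]
grip_width: 0.0852
gripper_force: 0.0
time_s: 2.6
position: [0.5201, 0.2871, 0.2309]
tool_rot: [[0.922, 0.387, -0.001], [0.387, -0.922, -0.0], [-0.001, -0.0, -1.0]]
ft_force: [0.6, -0.4, -0.5]
grip_width: 0.0852
gripper_force: 0.0
time_s: 3.48
position: [0.5198, 0.2857, 0.2311]
tool_rot: [[0.287, 0.958, -0.0], [0.958, -0.287, -0.0], [-0.0, -0.0, -1.0]]
ft_force: [-0.2, 0.2, 0.2]
grip_width: 0.051
gripper_force: 0.0
cam [0.53962111 0.35576483 0.37435646] [1.73680193e+01 2.62204246e+01 6.71142649e+01 4.24355802e-05
 8.66795248e+01 3.40289242e+01]
```

View pics/w1.png

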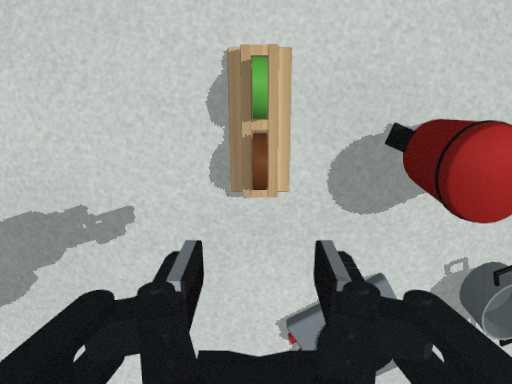

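The wrist view shows the rack well aligned with the tool, patty at (260,160), lettuce at (260,88) and the bin to the right at (465,170). I'll take the patty's mid-line and yaw from this picture.

Run:
```python
from h import *
d=dict(np.load('w1.npz')); im=bgr(d); hsv=cv2.cvtColor(im,cv2.COLOR_BGR2HSV)
S=observe();T=S['tool_rot'];p=S['position']
for n,lo,hi,box in (('patty',(0,90,20),(14,255,140),(235,125,290,195)),('lett',(40,80,40),(80,255,255),(230,40,290,130))):
    x0,y0,x1,y1=box;m=np.zeros(im.shape[:2],np.uint8);m[y0:y1,x0:x1]=cv2.inRange(hsv,np.array(lo),np.array(hi))[y0:y1,x0:x1]
    c=max(cv2.findContours(m,cv2.RETR_EXTERNAL,cv2.CHAIN_APPROX_NONE)[0],key=cv2.contourArea);r=cv2.minAreaRect(c)
    P=ray(d,[r[0]],.06)[0];C=ray(d,cv2.boxPoints(r),.06)[:,:2];e=np.diff(C,axis=0)[:2]
    print(n,cv2.boundingRect(c),P.round(4),np.linalg.norm(e,axis=1).round(4),np.degrees(np.arctan2(e[:,1],e[:,0])).round(1),'tool',(T.T@(P-p)).round(4))
```

```text
patty (252, 133, 16, 57) [0.5221 0.2937 0.06  ] [0.0139 0.054 ] [ -16.7 -106.3] tool [ 0.0083 -0.0002  0.1712]
lett (252, 56, 16, 63) [0.5414 0.3584 0.06  ] [0.0132 0.054 ] [ -16.7 -106.4] tool [ 7.590e-02 -1.000e-04  1.712e-01]
```

```bash
python3 -m jog '[[0,0,0,0.006,0,0.033,60],[0,0,0,0,0,0.033,60],[0,0,0,0,0,0.033,60],[0,0,0,0,0,0.033,60],[0,0,0,0,0,0.033,60],[0,0,0,0,0,0.029,60],[0,0,0,0,0,0,60],[0,0,0,0,0,0,0],[0,0,0,0,0,0,0],[0,0,0,0,0,0,0]]' 40
python3 -m jog '[[0,0,0,0,0,0,0],[0,0,0,0,0,0,0],[0,0,0,0,0,0,0],[0,0,0,0,0,-0.02,0],[0,0,0,0,0,-0.04,0],[0,0,0,0,0,-0.04,0],[0,0,0,0,0,-0.04,0],[0,0,0,0,0,0,0]]'
```

```text
time_s: 4.78
position: [0.5223, 0.2917, 0.0387]
tool_rot: [[0.284, 0.959, 0.002], [0.959, -0.284, 0.001], [0.001, 0.002, -1.0]]
ft_force: [-0.0, -0.2, 5.6]
grip_width: 0.0133
gripper_force: 42.5
time_s: 5.78
position: [0.5226, 0.2919, 0.1807]
tool_rot: [[0.284, 0.959, 0.006], [0.959, -0.284, 0.002], [0.004, 0.005, -1.0]]
ft_force: [0.7, -0.3, -1.3]
grip_width: 0.0133
gripper_force: 41.7
```

```bash
python3 -m jog '[[0,0,-0.16,0,0,0,0],[0,0,-0.165,0,0,0,0],[0,0,0,-0.0389,0.0078,0,0],[0,0,0,-0.0389,0.0078,0,0],[0,0,0,-0.0389,0.0078,0,0],[0,0,0,-0.0389,0.0078,0,0],[0,0,0,-0.0389,0.0078,0,0],[0,0,0,-0.0389,0.0078,0,0],[0,0,0,-0.0389,0.0078,0,0],[0,0,0,0,0,0,0]]'
python3 -m jog '[[-0.17,0,0,0,0,0,0],[-0.17,0,0,0,0,0,0],[-0.17,0,0,0,0,0,0],[-0.18,0,0,0,0,0,0],[-0.18,0,0,0,0,0,0],[0,0,0,0,0,0,0],[0,0,0,0,0,0,0]]'
python3 - <<'E'
from h import *
print(observe()['q'])
a=grab('scene');im=bgr(a)[90:260,160:400];cv2.imwrite('pics/s1.png',cv2.resize(im,None,fx=3,fy=3))
E
```

```text
time_s: 7.02
position: [0.5862, 0.0191, 0.1761]
tool_rot: [[-0.034, 0.999, -0.002], [0.999, 0.034, 0.0], [0.0, -0.002, -1.0]]
ft_force: [0.5, 0.3, 0.2]
grip_width: 0.0131
gripper_force: 41.6
time_s: 7.9
position: [0.5891, 0.0314, 0.1783]
tool_rot: [[-0.068, 0.727, 0.683], [0.997, 0.033, 0.064], [0.024, 0.686, -0.727]]
ft_force: [0.5, -0.0, 0.2]
grip_width: 0.0132
gripper_force: 41.7
[-14.43846375  17.167802   105.88510547  42.07387266  20.28514682
 -52.92807717]
```

View pics/s1.png

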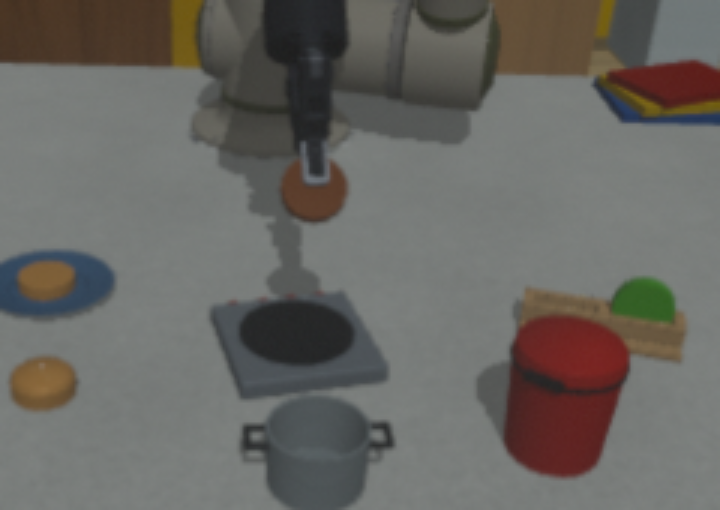

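```bash
python3 -m jog '[[0,0,0,-0.002,-0.0133,0.0149,0],[0,0,0,-0.002,-0.0133,0.0149,0],[0,0,0,-0.002,-0.0133,0.0149,0],[0,0,0,-0.002,-0.0133,0.0149,0],[0,0,0,-0.002,-0.0133,0.0149,0],[0,0,0,0,0,0,0]]'; python3 -c "
from rig import observe;print(observe()['q'])"
```

```text
time_s: 8.7
position: [0.5924, 0.024, 0.0773]
tool_rot: [[-0.068, 0.728, 0.683], [0.997, 0.032, 0.065], [0.026, 0.685, -0.728]]
ft_force: [-0.0, 0.6, -0.2]
grip_width: 0.0134
gripper_force: 41.7
[ -15.38213975   28.64547161  112.08758958   98.29360153   14.26957665
 -111.9027181 ]
```

```bash
python3 -m jog '[[0,0,0,0,-0.0034,0.0036,0],[0,0,0,0,-0.0034,0.0036,0],[0,0,0,0,-0.0034,0.0036,0],[0,0,0,0,-0.0034,0.0036,0],[0,0,0,0,-0.0014,0.0015,0],[0,0,0,0,0,0,0]]'; python3 -m jog '[[0,0,0,0,-0.001,0.001,0],[0,0,0,0,-0.001,0.001,0]]'
```

```text
time_s: 9.45
position: [0.5926, 0.0245, 0.0569]
tool_rot: [[-0.068, 0.726, 0.685], [0.997, 0.033, 0.065], [0.024, 0.687, -0.726]]
ft_force: [0.2, 0.2, 0.0]
grip_width: 0.0135
gripper_force: 41.7
time_s: 9.7
position: [0.5923, 0.0244, 0.0537]
tool_rot: [[-0.068, 0.726, 0.684], [0.997, 0.033, 0.064], [0.024, 0.687, -0.726]]
ft_force: [-0.0, 0.6, 0.2]
grip_width: 0.0134
gripper_force: 41.7
```

```bash
python3 -m jog '[[0,0,0,0,-0.001,0.001,0],[0,0,0,0,-0.001,0.001,0],[0,0,0,0,0,0,0]]'
```

```text
time_s: 10.07
position: [0.5922, 0.0245, 0.0507]
tool_rot: [[-0.068, 0.726, 0.684], [0.997, 0.033, 0.064], [0.024, 0.687, -0.726]]
ft_force: [0.0, -0.6, 0.3]
grip_width: 0.0134
gripper_force: 41.8
```

```bash
python3 -m jog '[[0,0,0,0,-0.001,0.001,0],[0,0,0,0,0,0,0],[0,0,0,0,0,0,30],[0,0,0,0,0,0,30],[0,0,0,0,0,0,30],[0,0,0,0,0,0,30]]'
python3 -m jog '[[0,0,0,0,0,-0.01,30],[0,0,0,0,0,-0.02,30],[0,0,0,0,0,-0.03,30],[0,0,0,0,0,-0.03,30],[0,0,0,0,0,-0.03,30],[0,0,0,0,0,0,30]]'
python3 - <<'E'
from h import *
print(observe()['q'])
a=grab('wrist');np.savez('w2.npz',**a);im=bgr(a);b=bgr(grab('scene'))[170:230,210:310];b=cv2.resize(b,(640,384));im=np.vstack([im[:,:],]);cv2.imwrite('pics/w2.png',np.hstack([cv2.resize(im,(400,300)),cv2.resize(b,(400,300))]))
E
```

```text
time_s: 10.82
position: [0.5921, 0.0245, 0.0493]
tool_rot: [[-0.068, 0.726, 0.684], [0.997, 0.033, 0.064], [0.024, 0.687, -0.727]]
ft_force: [-0.2, 0.2, -0.5]
grip_width: 0.0255
gripper_force: 0.0
time_s: 11.58
position: [0.5097, 0.0167, 0.1377]
tool_rot: [[-0.068, 0.724, 0.686], [0.997, 0.033, 0.063], [0.023, 0.689, -0.725]]
ft_force: [1.4, 0.4, -0.7]
grip_width: 0.0259
gripper_force: 0.0
[-20.59080484  15.30655281 120.64960481  79.02012698  17.81881678
 -95.92666558]
```

View pics/w2.png

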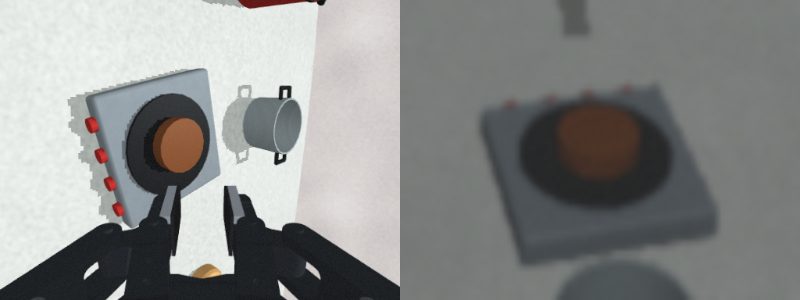

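The patty lies flat on the hotplate, at (178,145) in the left panel and (598,142) in the right. Next I'll turn the tool vertical over it and measure its position.

```bash
python3 -m jog '[[0.152,0,0,0,0,-0.02,100],[0.152,0,0,0,0,-0.02,100],[0.152,0,0,0,0,-0.02,100],[0.152,0,0,0,0,0,100],[0.152,0,0,0,0,0,100],[0,0,0,0,0,0,100],[0,0,0,0,0,0,100]]'
python3 - <<'E'
from h import *
print(observe()['q'],observe()['tool_rot'].round(3).tolist(),observe()['position'])
for n in('wrist','top'):
    a=grab(n);im=bgr(a);cv2.imwrite(f'pics/{n}3.png',im);np.savez(f'{n}3.npz',**a)
E
```

```text
time_s: 12.55
position: [0.4983, 0.0333, 0.161]
tool_rot: [[-0.126, 0.961, 0.247], [0.989, 0.103, 0.105], [0.076, 0.258, -0.963]]
ft_force: [-0.6, 0.6, -0.3]
grip_width: 0.0857
gripper_force: 0.0
[-14.86210191  15.32590422  99.14006028  11.81774426  53.73141376
 -27.59904487] [[-0.126, 0.961, 0.247], [0.989, 0.103, 0.105], [0.076, 0.258, -0.963]] [0.49831195 0.03331925 0.16101298]
```

View pics/wrist3.png

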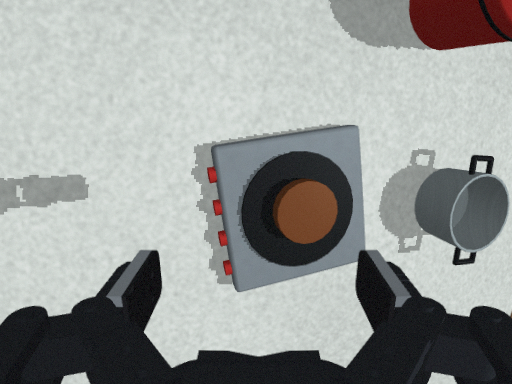

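```bash
cat >> h.py <<'E'
def circ(d,lo,hi,box,z):
    hsv=cv2.cvtColor(bgr(d),cv2.COLOR_BGR2HSV);x0,y0,x1,y1=box
    m=np.zeros(hsv.shape[:2],np.uint8);m[y0:y1,x0:x1]=cv2.inRange(hsv,np.array(lo),np.array(hi))[y0:y1,x0:x1]
    c=max(cv2.findContours(m,cv2.RETR_EXTERNAL,cv2.CHAIN_APPROX_NONE)[0],key=cv2.contourArea)
    P=ray(d,cv2.convexHull(c).reshape(-1,2),z)[:,:2]
    f=lambda s:np.hypot(*(P-s[:2]).T)-s[2]
    from scipy.optimize import least_squares
    s=least_squares(f,[*P.mean(0),.03],loss='soft_l1',f_scale=.001)
    return np.r_[s.x[:2],z],s.x[2]*2,np.abs(s.fun).max()
def plan(target):
    "turn (tool axes) to point straight down keeping yaw, then shift in the turned axes"
    from scipy.spatial.transform import Rotation as Ro
    S=observe();T=S['tool_rot'];y=np.r_[T[:2,1],0];y/=np.linalg.norm(y);z=np.array([0,0,-1.]);N=np.c_[np.cross(y,z),y,z]
    print('turn',Ro.from_matrix(T.T@N).as_rotvec().round(4),'shift',(N.T@(np.array(target)-S['position'])).round(4),'yawy',np.degrees(np.arctan2(y[1],y[0])).round(1))
E
python3 - <<'E'
from h import *
d=dict(np.load('wrist3.npz'))
P,D,e=circ(d,(5,130,95),(16,255,255),(260,165,350,260),.038);print(P.round(4),D,e)
print(circ(d,(0,0,0),(180,255,50),(225,140,358,270),.024))
hsv=cv2.cvtColor(bgr(d),cv2.COLOR_BGR2HSV);print(hsv[210,265:345:6].tolist())
plan([*P[:2],.14])
t=dict(np.load('top3.npz'));print('top',circ(t,(0,100,50),(16,255,255),(205,178,255,225),.038))
E
```

```text
[0.5764 0.0222 0.038 ] 0.05676221802833484 0.0003620805494575774
(array([0.57403868, 0.02030033, 0.024     ]), np.float64(0.10885811243988362), np.float64(0.0007109282168311498))
[[165, 28, 18], [94, 81, 22], [11, 182, 73], [12, 167, 113], [12, 166, 115], [11, 164, 118], [12, 164, 120], [11, 156, 121], [11, 156, 121], [11, 147, 123], [11, 155, 123], [11, 155, 122], [10, 135, 85], [98, 27, 38]]
turn [ 0.26   -0.0772  0.0101] shift [-0.019   0.0769  0.0215] yawy 6.1
top (array([0.57789693, 0.02369296, 0.038     ]), np.float64(0.05732913121373123), np.float64(0.010082396943216589))
```

```bash
python3 -m jog '[[0.13,-0.0386,0.005,0,0,0,100],[0.13,-0.0386,0.005,0,0,0,100],[0,0,0,0,0,0,100],[0,0,0,-0.0095,0.038,0.01,100],[0,0,0,-0.0095,0.0385,0.01,100],[0,0,0,0,0,0,100],[0,0,0,0,0,0,100]]'
python3 -c "
from h import *
plan([.5764,.0222,.0225]);print(observe()['q'])"
```

```text
time_s: 13.52
position: [0.5757, 0.0218, 0.1421]
tool_rot: [[-0.106, 0.994, 0.0], [0.994, 0.106, -0.0], [-0.0, 0.0, -1.0]]
ft_force: [-0.9, -0.4, 0.4]
grip_width: 0.085
gripper_force: 0.0
turn [ 0.0003  0.0002 -0.    ] shift [0.0003 0.0008 0.1196] yawy 6.1
[-9.59433736e+00  2.87842541e+01  7.82397587e+01 -6.89747261e-03
  7.29570063e+01 -1.56709858e+01]
```

```bash
python3 -m jog '[[0,0,0,0,0.0008,0.03,100],[0,0,0,0,0,0.03,100],[0,0,0,0,0,0.03,100],[0,0,0,0,0,0.0205,100],[0,0,0,0,0,0.008,100],[0,0,0,0,0,0,100],[0,0,0,0,0,0,60],[0,0,0,0,0,0,60]]' 30
python3 -m jog '[[0,0,0,0,0,0,60],[0,0,0,0,0,0,60],[0,0,0,0,0,0,60]]'
```

```text
time_s: 14.52
position: [0.578, 0.0216, 0.025]
tool_rot: [[-0.106, 0.994, 0.002], [0.994, 0.106, -0.002], [-0.002, 0.002, -1.0]]
ft_force: [-3.3, 0.4, 5.3]
grip_width: 0.0564
gripper_force: 30.9
time_s: 14.9
position: [0.578, 0.0216, 0.025]
tool_rot: [[-0.106, 0.994, 0.002], [0.994, 0.106, -0.002], [-0.002, 0.002, -1.0]]
ft_force: [-2.2, 0.3, 5.7]
grip_width: 0.0561
gripper_force: 31.0
```

```bash
python3 -m jog '[[0,0,0,0,0,-0.02,60],[0,0,0,0,0,-0.04,60],[0,0,0,0,0,-0.05,60],[0,0,0,0,0,-0.05,60],[0,0,0,-0.0388,-0.0166,0,60],[0,0,0,-0.0388,-0.0166,0,60],[0,0,0,-0.0388,-0.0166,0,60],[0,0,0,-0.0388,-0.0166,0,60],[0,0,0,-0.0388,-0.0166,0,60]]'
python3 -m jog '[[0,0,0,-0.0388,-0.0166,0,60],[0,0,0,-0.0388,-0.0166,0,60],[0,0,0,-0.0388,-0.0166,0,60],[0,0,0,0,0,0,60],[0,0,0,0,0,0,60]]'
python3 - <<'E'
from h import *
a=grab('wrist');im=bgr(a);cv2.imwrite(f'pics/w4.png',im);np.savez('w4.npz',**a)
E
```

```text
time_s: 16.02
position: [0.515, -0.181, 0.1847]
tool_rot: [[-0.106, 0.994, 0.001], [0.994, 0.106, -0.002], [-0.002, 0.001, -1.0]]
ft_force: [0.4, -0.1, 0.3]
grip_width: 0.0565
gripper_force: 32.2
time_s: 16.65
position: [0.4784, -0.3002, 0.1845]
tool_rot: [[-0.106, 0.994, 0.0], [0.994, 0.106, -0.001], [-0.001, 0.0, -1.0]]
ft_force: [0.3, 0.3, -1.0]
grip_width: 0.0564
gripper_force: 32.2
```

View pics/w4.png

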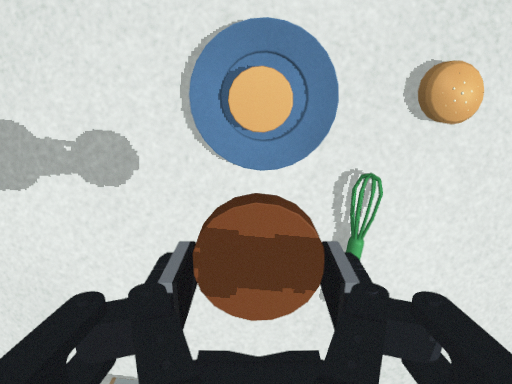

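The held patty is level at (260,258). The bun base is at (261,99), the plate at (264,94) and the lid at (452,92). I'll measure the base, plate and lid from this picture.

Run:
```python
from h import *
d=dict(np.load('w4.npz'))
B,D,e=circ(d,(8,80,140),(28,255,255),(205,50,320,150),.021);print('base',B.round(4),D,e)
print('plate',circ(d,(95,80,40),(125,255,255),(170,5,350,185),.013))
print('lid',circ(d,(5,80,60),(28,255,255),(405,50,500,135),.01))
T=observe()['tool_rot']; plan([B[0]-.0008*T[0,0],B[1]-.0008*T[1,0],.06])
```

```text
base [ 0.4714 -0.2349  0.021 ] 0.05667424652575561 0.00024101483130480744
plate (array([ 0.47423626, -0.23269078,  0.013     ]), np.float64(0.13466816400014536), np.float64(0.0003094086757314124))
lid (array([ 0.64852401, -0.20688535,  0.01      ]), np.float64(0.062104928886364465), np.float64(0.0027119450772068454))
turn [ 0.0002  0.0014 -0.    ] shift [ 0.0645 -0.0002  0.1245] yawy 6.1
```

```bash
python3 -m jog '[[0,0,0,0.032,0,0,60],[0,0,0,0.0325,0,0,60],[0,0,0,0,0,0.04,60],[0,0,0,0,0,0.05,60],[0,0,0,0,0,0.03,60],[0,0,0,0,0,0.025,60],[0,0,0,0,0,0.01,60],[0,0,0,0,0,0,60]]'
```

```text
time_s: 17.7
position: [0.4718, -0.2364, 0.0293]
tool_rot: [[-0.107, 0.994, -0.0], [0.994, 0.107, -0.001], [-0.001, -0.0, -1.0]]
ft_force: [0.6, 1.1, -0.5]
grip_width: 0.0564
gripper_force: 32.2
```

```bash
python3 -m jog '[[0,0,0,0,0,0.002,60],[0,0,0,0,0,0.001,60],[0,0,0,0,0,0,60]]'
```

```text
time_s: 18.08
position: [0.4717, -0.237, 0.0265]
tool_rot: [[-0.106, 0.994, 0.001], [0.994, 0.106, -0.002], [-0.002, 0.0, -1.0]]
ft_force: [0.5, 0.8, 0.1]
grip_width: 0.0567
gripper_force: 32.2
```

```bash
python3 -m jog '[[0,0,0,0.001,0,0.001,60],[0,0,0,0,0,0.001,60],[0,0,0,0,0,0,60]]'; python3 -m jog '[[0,0,0,0,0,0.001,60],[0,0,0,0,0,0,60]]'; python3 -m jog '[[0,0,0,0,0,0.001,60],[0,0,0,0,0,0,60]]'
```

```text
time_s: 18.45
position: [0.4714, -0.2359, 0.0241]
tool_rot: [[-0.106, 0.994, 0.0], [0.994, 0.106, -0.001], [-0.001, -0.0, -1.0]]
ft_force: [-0.5, -0.5, -0.9]
grip_width: 0.0563
gripper_force: 32.2
time_s: 18.7
position: [0.4714, -0.2359, 0.0231]
tool_rot: [[-0.106, 0.994, 0.0], [0.994, 0.106, -0.002], [-0.002, -0.0, -1.0]]
ft_force: [-0.4, 0.3, -0.2]
grip_width: 0.0564
gripper_force: 32.2
time_s: 18.95
position: [0.4715, -0.2359, 0.0222]
tool_rot: [[-0.106, 0.994, 0.0], [0.994, 0.106, -0.002], [-0.002, 0.0, -1.0]]
ft_force: [0.1, 0.2, 0.1]
grip_width: 0.0566
gripper_force: 32.2
```

```bash
python3 -m jog '[[0,0,0,0,0,0.001,60],[0,0,0,0,0,0,60]]'; python3 -m jog '[[0,0,0,0,0,0.001,60],[0,0,0,0,0,0,60]]'
```

```text
time_s: 19.2
position: [0.4715, -0.236, 0.022]
tool_rot: [[-0.106, 0.994, 0.001], [0.994, 0.106, -0.002], [-0.002, 0.0, -1.0]]
ft_force: [-3.2, 1.5, 9.7]
grip_width: 0.0565
gripper_force: 33.0
time_s: 19.45
position: [0.4715, -0.236, 0.0219]
tool_rot: [[-0.106, 0.994, 0.001], [0.994, 0.106, -0.003], [-0.003, 0.001, -1.0]]
ft_force: [-5.7, 3.3, 19.6]
grip_width: 0.0558
gripper_force: 34.0
```

```bash
python3 -m jog '[[0,0,0,0,0,-0.0015,60],[0,0,0,0,0,0,100],[0,0,0,0,0,0,100],[0,0,0,0,0,0,100],[0,0,0,0,0,0,100],[0,0,0,0,0,-0.01,100],[0,0,0,0,0,-0.03,100],[0,0,0,0,0,-0.05,100],[0,0,0,0,0,-0.05,100],[0,0,0,0,0,-0.02,100]]'
python3 -m jog '[[0,0,0,-0.02,0.03,0,100],[0,0,0,-0.02,0.03,0,100],[0,0,0,0,0,0,100],[0,0,0,0,0,0,100]]'
python3 - <<'E'
from h import *
a=grab('wrist');im=bgr(a);cv2.imwrite(f'pics/w5.png',im);np.savez('w5.npz',**a)
E
```

```text
time_s: 20.7
position: [0.472, -0.236, 0.1854]
tool_rot: [[-0.106, 0.994, 0.004], [0.994, 0.106, -0.005], [-0.005, 0.004, -1.0]]
ft_force: [0.2, 0.2, -0.7]
grip_width: 0.0854
gripper_force: 0.0
time_s: 21.2
position: [0.5348, -0.2687, 0.182]
tool_rot: [[-0.106, 0.994, -0.0], [0.994, 0.106, -0.001], [-0.001, -0.0, -1.0]]
ft_force: [-0.3, 0.7, 0.3]
grip_width: 0.0854
gripper_force: 0.0
```

View pics/w5.png

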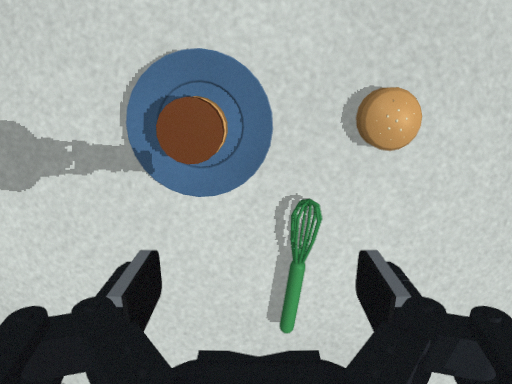

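The patty rests on the base at (190,130), with a thin sliver of bun showing to its right. The lid is at (390,118), and the whisk at (300,260) is clear of both.

Run:
```python
from h import *
d=dict(np.load('w5.npz'))
hsv=cv2.cvtColor(bgr(d),cv2.COLOR_BGR2HSV);print(hsv[130,150:232:5].tolist())
for v in (40,):
  print('patty',circ(d,(0,100,v),(14,255,140),(145,85,240,175),.0355))
print('plate',circ(d,(95,80,40),(125,255,255),(110,30,290,210),.013))
for z in(.004,.012,.016):print('lid',circ(d,(5,80,60),(28,255,255),(345,75,440,165),z))
L,_,_=circ(d,(5,80,60),(28,255,255),(345,75,440,165),.010)
plan([*L[:2],.06])
```

```text
[[106, 125, 98], [104, 122, 92], [11, 177, 108], [11, 168, 108], [11, 175, 105], [12, 164, 107], [11, 164, 107], [12, 168, 108], [11, 161, 111], [12, 165, 110], [12, 172, 108], [12, 175, 109], [13, 179, 108], [10, 166, 112], [11, 163, 111], [16, 131, 199], [105, 128, 141]]
patty (array([ 0.47026422, -0.23482384,  0.0355    ]), np.float64(0.05763906931185108), np.float64(0.0007679307024720666))
plate (array([ 0.47395422, -0.23283635,  0.013     ]), np.float64(0.1347389675757534), np.float64(0.00033248595112821133))
lid (array([ 0.65089754, -0.20740621,  0.004     ]), np.float64(0.062111115517496894), np.float64(0.0020283001755383515))
lid (array([ 0.64777734, -0.2071156 ,  0.012     ]), np.float64(0.06055899056035973), np.float64(0.0019742189104702476))
lid (array([ 0.64621723, -0.20697029,  0.016     ]), np.float64(0.05978298127166145), np.float64(0.0019472062929940664))
turn [-0.0003  0.0013  0.    ] shift [0.049  0.1197 0.1221] yawy 6.1
```

```bash
python3 -m jog '[[0,0,0,0.016,0.04,0,100],[0,0,0,0.0165,0.04,0,100],[0,0,0,0.0165,0.0397,0,100],[0,0,0,0,0,0.04,100],[0,0,0,0,0,0.05,100],[0,0,0,0,0,0.05,100],[0,0,0,0,0,0.025,100],[0,0,0,0,0,0.013,100],[0,0,0,0,0,0,100],[0,0,0,0,0,0,100]]'
```

```text
time_s: 22.5
position: [0.6498, -0.2083, 0.0053]
tool_rot: [[-0.106, 0.994, 0.002], [0.994, 0.106, -0.003], [-0.003, 0.002, -1.0]]
ft_force: [-0.3, 0.4, 0.9]
grip_width: 0.0856
gripper_force: 0.0
```

```bash
python3 -m jog '[[0,0,0,0.001,0,0.003,100],[0,0,0,0,0,0,60],[0,0,0,0,0,0,60],[0,0,0,0,0,0,60],[0,0,0,0,0,0,60],[0,0,0,0,0,0,60]]' 30; python3 -m jog '[[0,0,0,0,0,-0.02,60],[0,0,0,0,0,-0.04,60],[0,0,0,0,0,-0.05,60],[0,0,0,0,0,-0.04,60],[0,0,0,0,0,0,60],[0,0,0,0,0,0,60]]'
python3 - <<'E'
from h import *
a=grab('wrist');im=bgr(a);cv2.imwrite(f'pics/w6.png',im);np.savez('w6.npz',**a)
plan([.4706,-.2348,.06])
E
```

```text
time_s: 23.25
position: [0.6493, -0.2071, 0.0014]
tool_rot: [[-0.106, 0.994, 0.001], [0.994, 0.106, -0.002], [-0.002, 0.001, -1.0]]
ft_force: [-1.7, 0.7, 5.3]
grip_width: 0.0562
gripper_force: 32.4
time_s: 24.0
position: [0.6486, -0.2066, 0.1495]
tool_rot: [[-0.106, 0.994, -0.001], [0.994, 0.106, -0.001], [-0.001, -0.001, -1.0]]
ft_force: [-0.6, 0.8, -1.1]
grip_width: 0.0562
gripper_force: 32.2
turn [-0.0023 -0.     -0.    ] shift [-0.0093 -0.1799  0.089 ] yawy 6.1
```

View pics/w6.png

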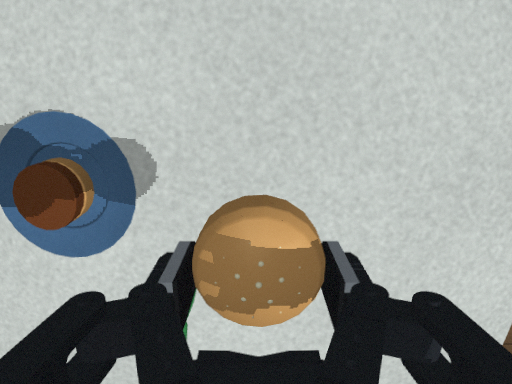

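The lid is held level and centred at (260,260), and the stack is at (50,193). Next I'll carry the lid over the stack.

```bash
python3 -m jog '[[0,0,0,-0.002,-0.036,0,60],[0,0,0,-0.002,-0.036,0,60],[0,0,0,-0.002,-0.036,0,60],[0,0,0,-0.002,-0.036,0,60],[0,0,0,-0.0013,-0.036,0,60],[0,0,0,0,0,0.03,60],[0,0,0,0,0,0.04,60],[0,0,0,0,0,0.025,60],[0,0,0,0,0,0.01,60],[0,0,0,0,0,0,60]]'; python3 -m jog '[[0,0,0,0,0,0.001,60],[0,0,0,0,0,0,60]]'
```

```text
time_s: 25.3
position: [0.4709, -0.235, 0.0452]
tool_rot: [[-0.106, 0.994, -0.001], [0.994, 0.106, -0.001], [-0.0, -0.001, -1.0]]
ft_force: [-1.1, -0.5, 0.2]
grip_width: 0.0565
gripper_force: 32.2
time_s: 25.55
position: [0.4713, -0.2354, 0.0454]
tool_rot: [[-0.106, 0.994, 0.001], [0.994, 0.106, -0.002], [-0.003, 0.001, -1.0]]
ft_force: [-0.4, 0.8, -0.4]
grip_width: 0.0562
gripper_force: 32.2
```

```bash
python3 -m jog '[[0,0,0,0,0,0.002,60],[0,0,0,0,0,0.002,60],[0,0,0,0,0,0.002,60],[0,0,0,0,0,0,60]]'; python3 -m jog '[[0,0,0,0,0,0.001,60],[0,0,0,0,0,0,60]]'; python3 -m jog '[[0,0,0,0,0,0.001,60],[0,0,0,0,0,0,60]]'
```

```text
time_s: 26.05
position: [0.471, -0.2352, 0.0385]
tool_rot: [[-0.106, 0.994, -0.0], [0.994, 0.106, -0.001], [-0.001, -0.0, -1.0]]
ft_force: [-0.6, -0.4, -0.1]
grip_width: 0.0563
gripper_force: 32.2
time_s: 26.3
position: [0.4711, -0.2352, 0.0376]
tool_rot: [[-0.106, 0.994, 0.0], [0.994, 0.106, -0.001], [-0.001, -0.0, -1.0]]
ft_force: [-0.5, -0.1, 0.6]
grip_width: 0.0563
gripper_force: 32.2
time_s: 26.55
position: [0.471, -0.2352, 0.0366]
tool_rot: [[-0.106, 0.994, 0.0], [0.994, 0.106, -0.001], [-0.001, -0.0, -1.0]]
ft_force: [-0.1, 0.6, -0.4]
grip_width: 0.0564
gripper_force: 32.2
```

```bash
python3 -m jog '[[0,0,0,0,0,0.001,60],[0,0,0,0,0,0,60]]'; python3 -m jog '[[0,0,0,0,0,0.0005,60],[0,0,0,0,0,0,60]]'
```

```text
time_s: 26.8
position: [0.4712, -0.2353, 0.0363]
tool_rot: [[-0.106, 0.994, 0.001], [0.994, 0.106, -0.002], [-0.002, 0.0, -1.0]]
ft_force: [-1.8, 1.0, 7.0]
grip_width: 0.0563
gripper_force: 32.8
time_s: 27.05
position: [0.4712, -0.2353, 0.0363]
tool_rot: [[-0.106, 0.994, 0.001], [0.994, 0.106, -0.002], [-0.002, 0.001, -1.0]]
ft_force: [-3.6, 1.3, 10.9]
grip_width: 0.0562
gripper_force: 33.2
```

Contact is made. I'll ease off, release, back away and check.

```bash
python3 -m jog '[[0,0,0,0,0,-0.001,60],[0,0,0,0,0,0,100],[0,0,0,0,0,0,100],[0,0,0,0,0,0,100],[0,0,0,0,0,0,100],[0,0,0,0,0,-0.01,100],[0,0,0,0,0,-0.03,100],[0,0,0,0,0,-0.05,100],[0,0,0,0,0,-0.05,100],[0,0,0,0,0,-0.02,100]]'
python3 -m jog '[[0,0,0,-0.035,0,0,100],[0,0,0,-0.035,0,0,100],[0,0,0,0,0,0,100],[0,0,0,0,0,0,100]]'
python3 - <<'E'
from h import *
a=grab('wrist');im=bgr(a);b=bgr(grab('scene'))[160:220,135:215]
cv2.imwrite('pics/w7.png',np.hstack([cv2.resize(im,(400,300)),cv2.resize(b,(400,300))]))
for z in(.045,.051):print('lid',circ(a,(8,80,60),(28,255,255),(190,30,340,180),z))
print('plate',circ(a,(95,80,40),(125,255,255),(150,0,370,200),.013))
E
```

```text
time_s: 28.3
position: [0.4716, -0.2353, 0.1999]
tool_rot: [[-0.106, 0.994, 0.004], [0.994, 0.106, -0.005], [-0.005, 0.004, -1.0]]
ft_force: [0.3, 0.4, -0.4]
grip_width: 0.0856
gripper_force: 0.0
time_s: 28.8
position: [0.4783, -0.304, 0.1966]
tool_rot: [[-0.106, 0.994, 0.0], [0.994, 0.106, -0.001], [-0.001, 0.0, -1.0]]
ft_force: [-0.0, -0.2, 0.3]
grip_width: 0.0854
gripper_force: 0.0
lid (array([ 0.46944619, -0.23555693,  0.045     ]), np.float64(0.05816159094727668), np.float64(0.0002506576495210286))
lid (array([ 0.46943824, -0.23546536,  0.051     ]), np.float64(0.056977469067357865), np.float64(0.0002455229536310957))
plate (array([ 0.47421337, -0.23270371,  0.013     ]), np.float64(0.1346608248468535), np.float64(0.00035594529143903597))
```

View pics/w7.png

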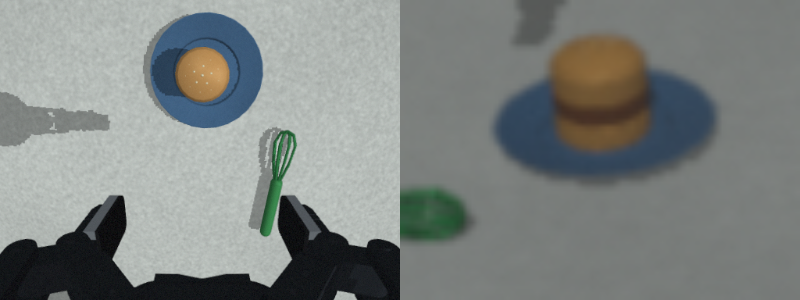

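The stack is neat: lid, patty and base sit in line at (600,95) in the right panel and near the plate's centre at (203,73) in the left. The lid measures within 1 mm of the patty, so I'm handing in.

```bash
python3 -c "
from rig import job;print(job.close_job())"
```

```text
the job is handed in; nothing more can be done
None
```

The burger is made and handed in at about 29 s: the patty lay flat on the hotplate about 3 mm off centre, and base, patty and lid now stand level on the plate, lid and patty within about 1 mm of each other and the base about 4 mm off the plate's centre; `close_job` returned no verdict.

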